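# Find the loaded battery case and stack it on the instrument

## Robot

A 7-joint arm with a two-finger parallel gripper is mounted at the origin on the work surface. World frame = base frame: x ahead of the robot, y to its left, z up, the work surface at z = 0. Lengths are in m, angles in rad, forces in N, time in s.
With the tool pointing down it reaches from about 0.425 to 0.875 m from the base axis. Payload 8.4 kg.
Tool frame: the origin (TCP) lies at the very end of the fingers, on their centre line; the grasp point (between the pads) lies 19 mm behind it; z points along the fingers, y is the line along which they close (so a half turn about z gives the same grasp; the last joint's range is limited). The gripper opens to 85 mm and grips with 20 to 120 N. Pads are 22 mm wide; open, the fingers measure 114 mm over their backs; the gripper's body (76 mm by 85 mm) begins 54 mm behind the grasp point. The pads swing forward as they close: fully open they stand 13 mm farther back than shut.
Start: joints at [-1.421, 0.333, 0.04, 1.465, -0.013, 1.343, -0.059], TCP at [0.16, 0.63, 0.231] pointing down, gripper open.
Joint ranges: [-2.58, 2.58], [-0.38, 2.09], [-1.3, 1.39], [0.25, 2.4], [-1.5, 4.64], [0.08, 2.09], [-2.65, 2.65]. Speed limits (rad/s): [2.22, 2.22, 2.79, 2.79, 3.14, 3.14, 3.14].

## Interface

Orientations are given as a rotation vector (axis times angle).
In Python, from cell import env, viewer gives the robot as it stands. The module is installed in compiled form; this text tells all that it offers.
- The arm moves only by the tool drive_tool, never from a script. Its argument "plan" is one flat list of numbers, 7 for each row, row after row: the shift along the world's x, y, z in cm, then the turn, a rotation vector about the world's x, y, z in rad, then the opening, from 0 (shut) to 1 (fully open). A call has 1 to 8 rows; each row shifts and turns the commanded pose from where the row before left it; what a row does not reach is not made up. A row lasts 1/8 s, in which the tool goes at most 62.5 mm and 10.7 degrees, less where a joint would pass 70% of its speed; a pose out of reach is approached as far as the arm can. A call with a gripper value outside its range is refused whole. The fingers move at their own pace and stop on an object; "force" is the grip in N (left out, the last holds). Time passes only in rows, so rows that do not move let the fingers close. It gives the time, the measured TCP pose, the force, the opening and the grip force at its end, in the units of the state.
- env.sense(): the state, without advancing time (a new reading comes with each control period).
- viewer.snapshot(name): name is "side" or "top"; returns the picture (480x640x3 uint8, red, green, blue); there is no depth.
- viewer.camera_model(name): a dict with "camera_matrix" (3x3 intrinsics, pixels), "dist" ([k1, k2, p1, p2, k3] as OpenCV has them; the pictures are not rectified), "T" (4x4, takes a point from camera to world coordinates). Camera axes: x right, y up, looking along -z (the intrinsics and any distortion apply to the point x, -y, -z); pixel columns grow to the right and rows downward; lengths in m; the calibration is good to about 2 mm. A picture is of the moment at which its call begins. camera_model takes no time and is no camera call.
- env.sign_off(): hands the job in; it is judged then, once.
The state is a dict: "time": time; "qpos": joint angles; "dq": joint speeds; "tau": joint torques, N m; "position": TCP position; "eef_rot": TCP orientation; "contact_force": force on the tool from outside, world axes, zero at the start; "ft_torque": the same for the moment, N m; "finger_gap": opening from 0.0 (shut) to 1.0 (fully open); "grasp_force": force on a finger pad.
Only numpy, scipy, OpenCV 4.12 (cv2) and the standard library are available. Lean on these libraries where they do the work, as an engineer would, in place of code of your own. Each camera call takes 0.05 s, during which the arm holds its last target. There are 200 camera calls.

## Task

Three closed battery cases that look alike lie on the sloping plywood rest; only one is loaded with cells, which you can tell by its weight. Stack the loaded one flat and squarely on top of the aluminium instrument unit, edges in line, lowering it into place and not dropping any case. The two empty cases must end up lying on the rest where they were, and the instrument, the spray can, the mug and the screwdriver stay where they stand.

Things in the scene. Friction and masses are not known exactly. Their poses are not given: they have to be found in the camera images.
- case_1: closed grey plastic battery case, 120 (own x) x 56 (own y) x 34 mm high, all three look the same. Starts on the slope of the rest, long side up the slope, lower end at the lip. Origin: centre of its underside; z out of its top face. One of the three, a different one each time, is loaded: about 450 to 550 g; the two empties: about 150 g. Contents can shift inside by 2 mm.
- case_2: closed grey plastic battery case, 120 (own x) x 56 (own y) x 34 mm high, all three look the same. Starts on the slope of the rest, long side up the slope, lower end at the lip. Origin: centre of its underside; z out of its top face. One of the three, a different one each time, is loaded: about 450 to 550 g; the two empties: about 150 g. Contents can shift inside by 2 mm.
- case_3: closed grey plastic battery case, 120 (own x) x 56 (own y) x 34 mm high, all three look the same. Starts on the slope of the rest, long side up the slope, lower end at the lip. Origin: centre of its underside; z out of its top face. One of the three, a different one each time, is loaded: about 450 to 550 g; the two empties: about 150 g. Contents can shift inside by 2 mm.
- rest: fixed plywood rest, 340 wide (own y), 155 mm deep. Surface slopes at 30 degrees, low on the side away from the robot (own -x), with a lip 14 mm proud along the low edge. Origin: on the table under its centre; x to the high side, z up. Slope meets lip at own x = -70, z = 22 mm, rises to x = 67, z = 101. The cases lie side by side, about 110 mm apart along own y.
- unit: plain aluminium instrument unit, loose, 0.9 kg, 120 long (own x) x 56 wide (own y) x 46 mm high, the same footprint as a case, flat top. Origin: centre of its underside, on the table; z up.
- spray: bystander: upright steel spray can, 54 diameter x 160 mm high, loose. Origin: centre of its underside.
- mug: bystander: white mug, 76 diameter x 88 mm high, handle at own +y, loose. Origin: centre of its underside.
- driver: bystander: screwdriver lying on the table, 190 mm long along own x, loose. Origin: under its middle.
Things that resemble listed ones, but are neither listed nor needed, are in the scene too. What is shaped like the case_3 but green or orange is not meant.

How it is judged:
At the end, for the whole second after the job is handed in: The loaded case rests flat on the instrument unit with its full weight (over 3 N), its centre within 8 mm of the unit's centre seen from above, its long side within 5 degrees of the unit's, upright and at rest; both empty cases lie on the slope of the rest within 30 mm of where they started (((contact force between case_1 and unit above 3 N and horizontal distance between case_1 and unit below 0.008 m and angle between the x axis of case_1 and the x axis of unit, either way round below 0.09 rad and angle between case_1's own z axis and vertical below 0.06 rad and linear speed of case_1 below 0.02 m/s and contact force between each of case_2, case_3 and rest above 0.3 N and angle between case_2's own z axis and vertical between 0.45 and 0.6 rad and distance of each of case_2, case_3 from where it was at the start of the episode below 0.03 m and angle between case_3's own z axis and vertical between 0.45 and 0.6 rad) or (contact force between case_2 and unit above 3 N and horizontal distance between case_2 and unit below 0.008 m and angle between the x axis of case_2 and the x axis of unit, either way round below 0.09 rad and angle between case_2's own z axis and vertical below 0.06 rad and linear speed of case_2 below 0.02 m/s and contact force between each of case_1, case_3 and rest above 0.3 N and angle between case_1's own z axis and vertical between 0.45 and 0.6 rad and distance of each of case_1, case_3 from where it was at the start of the episode below 0.03 m and angle between case_3's own z axis and vertical between 0.45 and 0.6 rad) or (contact force between case_3 and unit above 3 N and horizontal distance between case_3 and unit below 0.008 m and angle between the x axis of case_3 and the x axis of unit, either way round below 0.09 rad and angle between case_3's own z axis and vertical below 0.06 rad and linear speed of case_3 below 0.02 m/s and contact force between each of case_1, case_2 and rest above 0.3 N and angle between case_1's own z axis and vertical between 0.45 and 0.6 rad and distance of each of case_1, case_2 from where it was at the start of the episode below 0.03 m and angle between case_2's own z axis and vertical between 0.45 and 0.6 rad))); the robot touches nothing.
It fails at once if a case is dropped (falls free by more than about 15 mm) ((linear speed of case_1 above 0.55 m/s and contact force between the fingers and case_1 below 0.1 N) or (linear speed of case_2 above 0.55 m/s and contact force between the fingers and case_2 below 0.1 N) or (linear speed of case_3 above 0.55 m/s and contact force between the fingers and case_3 below 0.1 N)).
It fails at once if the instrument unit is shoved more than 20 mm from where it stood (distance of unit from where it was at the start of the episode above 0.02 m).
It fails at once if the spray can, the mug or the screwdriver is moved more than 25 mm or a standing one tipped (distance of any of spray, mug, driver from where it was at the start of the episode above 0.025 m or angle between any of spray, mug's own z axis and vertical above 0.4 rad).
It also fails if it takes over 61 s, if anything falls off the work surface, if the arm or the gripper's body presses on something with over 40 N, if the wrist force passes 120 N, or if a joint passes its speed limit or range.

## Working session

There is one attempt and no reset: what is moved stays moved. The work goes in short steps, Python scripts to look and compute and a tool call to move; the robot and the scene stay as the last step left them, time stands still between calls to the robot, and variables do not carry over. Pictures are saved under pics/ and viewed, at most 10 in all, crops included, and the job is handed in when it is done.

Besides the shell and the picture viewer there is one more tool, called after "Request:" in YAML: its name, and indented under it one key for each argument. drive_tool: Moves the arm, as the interface text tells. Its arguments: {"type":"object","properties":{"plan":{"type":"array"},"force":{"type":"number"}},"required":["plan"]}

```bash
mkdir -p pics; python3 - <<'E'
from cell import env, viewer
import cv2, numpy as np
for n in ("side","top"):
    im=viewer.snapshot(n); cv2.imwrite(f"pics/{n}0.png",im[:,:,::-1])
    m=viewer.camera_model(n); print(n,np.round(m["camera_matrix"],1).tolist(),m["dist"],np.round(m["T"],4).tolist())
print(env.sense())
E
```

```text
side [[606.8, 0.0, 323.2], [0.0, 606.8, 236.1], [0.0, 0.0, 1.0]] [0.02517337 0.         0.         0.         0.        ] [[0.9504, 0.2231, -0.2167, 0.2854], [-0.3104, 0.636, -0.7065, -0.9548], [-0.0198, 0.7387, 0.6737, 0.9384], [0.0, 0.0, 0.0, 1.0]]
top [[589.0, 0.0, 312.7], [0.0, 589.0, 246.3], [0.0, 0.0, 1.0]] [-0.15208641  0.          0.          0.          0.        ] [[-0.0118, 0.9961, -0.0874, 0.4714], [-0.9998, -0.0132, -0.016, -0.0503], [-0.0171, 0.0872, 0.996, 1.2027], [0.0, 0.0, 0.0, 1.0]]
{'time': 0.1, 'qpos': array([-1.42123199,  0.3338615 ,  0.03987231,  1.46619024, -0.01343291,
        1.34328587, -0.05848684]), 'dq': array([-0.00028106, -0.00014267,  0.00106566, -0.00107179, -0.0001018 ,
        0.00011754, -0.00059102]), 'tau': array([ 3.58004552e-03, -6.60019040e+01,  1.37001693e+00, -4.06475651e+01,
        1.70689059e-02,  8.76760430e-03,  6.05730906e-05]), 'position': array([0.15994521, 0.6295883 , 0.23049281]), 'eef_rot': array([-3.89750828e-01, -3.11720382e+00,  2.31602977e-03]), 'contact_force': array([-0.96402932, -0.01634978, -0.95606923]), 'ft_torque': array([-7.45306660e-05, -3.78227827e-02, -5.73516307e-03]), 'grasp_force': 0.0, 'finger_gap': 0.9995058438713172}
```

View pics/top0.png

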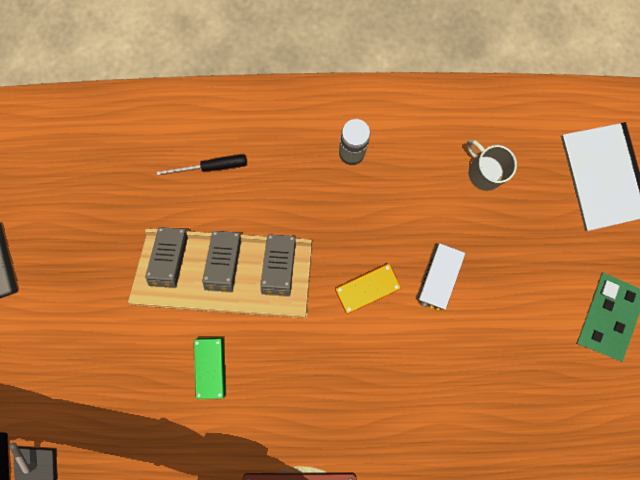

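View pics/side0.png

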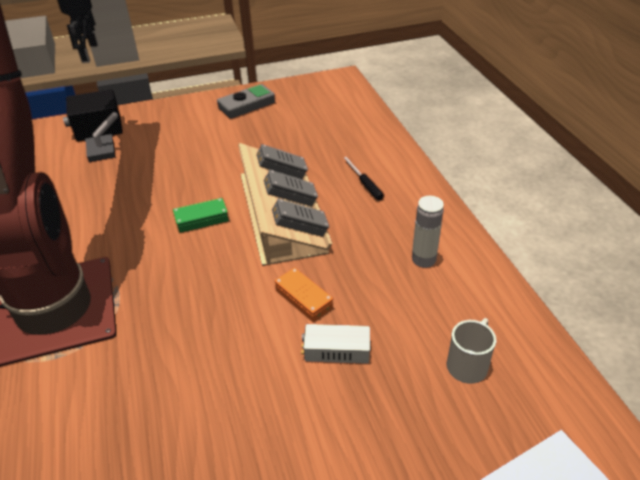

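The top view shows the three dark cases at about (166,257), (222,261) and (279,265), the unit at (441,276) as the white box, and orange and green decoys at (368,288) and (209,368). The mug, spray can and screwdriver are at the far edge. The side view matches this.

```bash
cat > h.py <<'E'
from cell import env, viewer
import cv2, numpy as np
def ray(cam,px):
    m=viewer.camera_model(cam); K=np.array(m["camera_matrix"]);T=np.array(m["T"])
    u=cv2.undistortPoints(np.array(px,float).reshape(-1,1,2),K,np.array(m["dist"])).reshape(-1,2)
    d=np.c_[u[:,0],-u[:,1],-np.ones(len(u))]@T[:3,:3].T
    return T[:3,3],d
def onplane(cam,px,p0,n):
    o,d=ray(cam,px); t=((np.array(p0)-o)@n)/(d@n); return o+d*t[:,None]
def onz(cam,px,z): return onplane(cam,px,[0,0,z],np.array([0,0,1.]))
def blobs(mask,amin):
    cs,_=cv2.findContours(mask.astype(np.uint8),cv2.RETR_EXTERNAL,cv2.CHAIN_APPROX_NONE)
    return [c.reshape(-1,2) for c in cs if cv2.contourArea(c)>amin]
def rect(P):  # metric min-area rect of xy points
    (c,s,a)=cv2.minAreaRect((P[:,:2]*1000).astype(np.float32)); return np.round(c,1),np.round(s,1),round(a,1)
E
python3 - <<'E'
from h import *
im=cv2.imread("pics/top0.png"); hsv=cv2.cvtColor(im,cv2.COLOR_BGR2HSV)
print(hsv[276,441],hsv[255,450],hsv[302,430],"case",hsv[275,165],hsv[245,170],hsv[284,160],"ply",hsv[295,200],"table",hsv[330,250])
u=np.zeros(im.shape[:2],bool);u[235:320,405:475]=1
for v in (120,170,200):
  for b in blobs((hsv[...,1]<70)&(hsv[...,2]>v)&u,300): print("unit",v,rect(onz("top",b,.046)))
u[:]=0;u[215:300,135:310]=1
for v in (70,90,110,130):
  for b in blobs((hsv[...,1]<75)&(hsv[...,2]<v)&u,300): print(v,cv2.minAreaRect(b.astype(np.float32)))
a=cv2.resize(im[215:325,120:320],None,fx=4,fy=4,interpolation=cv2.INTER_CUBIC);cv2.imwrite("pics/c1.png",a)
s=cv2.imread("pics/side0.png");cv2.imwrite("pics/c2.png",cv2.resize(s[140:370,230:380],None,fx=2.6,fy=2.6,interpolation=cv2.INTER_CUBIC))
E
```

```text
[105   9 229] [105   9 230] [105   9 236] case [ 21  45 114] [18 44 70] [19 44 82] ply [ 18 137 224] table [ 13 200 204]
unit 120 (array([ 507.9, -284.6]), array([ 56.2, 127.1]), 68.7)
unit 170 (array([ 511.3, -286.3]), array([ 55.5, 119. ]), 68.7)
unit 200 (array([ 511.1, -286.5]), array([ 54.7, 117.4]), 68.7)
130 ((277.5544738769531, 264.4554443359375), (29.453102111816406, 59.901241302490234), 5.710593223571777)
130 ((221.1351318359375, 260.6891784667969), (30.4138126373291, 61.15642166137695), 9.462322235107422)
130 ((166.01402282714844, 256.7724609375), (31.105566024780273, 62.21113204956055), 12.994616508483887)
```

View pics/c1.png

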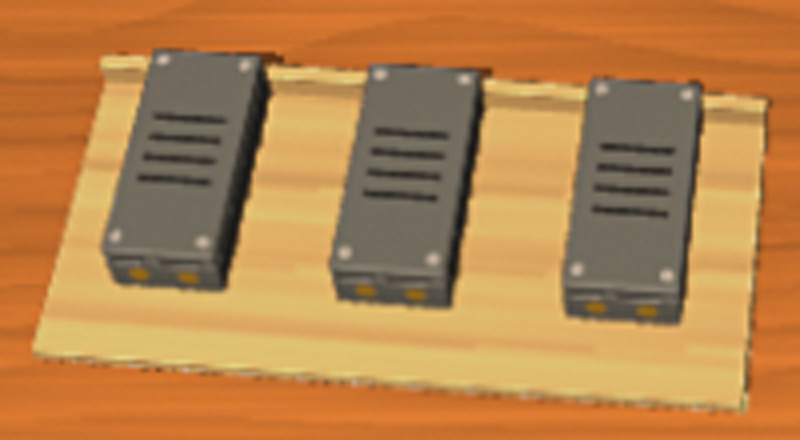

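The crop shows the top-face corners of all three cases clearly. The lip runs along the top, and the rest's high edge goes from (35,352) to (745,408) in crop pixels.

```bash
cat >> h.py <<'E'
def crop(p): return (np.array(p,float)+.5)/4-.5+np.array([120,215])
E
python3 - <<'E'
from h import *
hi=onz("top",crop([[35,352],[745,408]]),.101); print("high edge",hi.round(4),np.linalg.norm(hi[1]-hi[0]))
ey=(hi[0]-hi[1]); 
yaw=np.arctan2(ey[1],ey[0])+np.pi/2   # low-side (+x-ish world) dir candidates
ey/=np.linalg.norm(ey); down=np.array([ey[1],-ey[0],0])  # horizontal away from robot
print("down dir",down, "yaw deg",np.degrees(np.arctan2(down[1],down[0])))
mid=hi.mean(0); orig=mid+down*.067; orig[2]=0; print("rest origin",orig)
n=down*.5+np.array([0,0,np.cos(np.pi/6)])
p0=mid+n*.034
s=down*np.cos(np.pi/6)-np.array([0,0,.5])
for q in ([(155,50),(264,57),(217,258),(105,246)],[(370,66),(482,73),(449,272),(332,262)],[(592,79),(701,86),(684,292),(565,283)]):
    P=onplane("top",crop(q),p0,n); c=P.mean(0)
    L=[np.linalg.norm(P[i]-P[(i+1)%4])*1000 for i in range(4)]
    ax=(P[0]+P[1]-P[2]-P[3]); 
    print("top centre",c.round(4),"sides",np.round(L,1),"rel yaw",np.degrees(np.arctan2(ax@ey,ax@s)).round(2),"own x",((orig-c)@down*1000).round(1),"own y",((c-orig)@ey*1000).round(1),"body centre",(c-n*.017).round(4))
E
```

```text
high edge [[ 0.465   0.3195  0.101 ]
 [ 0.4367 -0.0185  0.101 ]] 0.33917499539221563
down dir [ 0.99650822 -0.08349474  0.        ] yaw deg -4.789471992505209
rest origin [0.51764054 0.1448995  0.        ]
top centre [0.5623 0.2518 0.0811] sides [ 55.7 117.8  54.7 115.7] rel yaw 0.49 own x -35.5 own y 110.3 body centre [0.5538 0.2525 0.0663]
top centre [0.5534 0.1425 0.0809] sides [ 56.  115.2  55.5 114.1] rel yaw 0.5 own x -35.9 own y 0.6 body centre [0.545  0.1432 0.0661]
top centre [0.5441 0.0331 0.0809] sides [ 53.9 118.   55.5 117.5] rel yaw 0.81 own x -35.7 own y -109.2 body centre [0.5357 0.0338 0.0662]
```

Geometry is consistent with the stated sizes. I'll move above the left-hand case (A) with the tool square to the slope.

Request:
drive_tool:
  plan: [3.9, -3.2, -0.3, 0, 0, 0.0435, 1, 3.9, -3.2, -0.3, 0, 0, 0.0435, 1, 3.9, -3.2, -0.3, 0, 0, 0.0435, 1, 3.9, -3.2, -0.3, 0, 0, 0.0435, 1, 3.9, -3.2, -0.3, 0.005, 0.0653, 0, 1, 3.9, -3.2, -0.3, 0.005, 0.0653, 0, 1, 3.9, -3.2, -0.3, 0.005, 0.0653, 0, 1, 3.9, -3.2, -0.3, 0.005, 0.0653, 0, 1]
  force: 40

```text
time: 1.1
position: [0.473, 0.3729, 0.2072]
eef_rot: [-0.107, -2.876, -0.016]
contact_force: [0.0, 1.0, 0.0]
finger_gap: 1.002
grasp_force: 0.0
```

Request:
drive_tool:
  plan: [3.9, -3.2, -0.3, 0.005, 0.0653, 0, 1, 3.9, -3.2, -0.3, 0.005, 0.0653, 0, 1, 3.9, -3.2, -0.3, 0.005, 0.0653, 0, 1, 3.9, -3.1, -0.3, 0.005, 0.0653, 0, 1, 0, 0, 0, 0, 0, 0, 1, 0, 0, 0, 0, 0, 0, 1]

```text
time: 1.85
position: [0.628, 0.2471, 0.1944]
eef_rot: [-0.098, -2.615, -0.027]
contact_force: [0.1, 1.0, 0.9]
finger_gap: 0.997
grasp_force: 0.0
```

```bash
cat >> h.py <<'E'
from scipy.spatial.transform import Rotation as Ro
def st():
    s=env.sense();R=Ro.from_rotvec(s["eef_rot"]).as_matrix()
    print("t",round(s["time"],2),"p",s["position"].round(4),"toolz",R[:,2].round(3),"tooly",R[:,1].round(3),"yawy",np.degrees(np.arctan2(R[1,1],R[0,1])).round(2),"F",s["contact_force"].round(2),"M",s["ft_torque"].round(3),"grip",round(s["grasp_force"],1),"gap",round(s["finger_gap"],3),"q",s["qpos"].round(2))
    return s,R
E
python3 -c "
from h import *
st()"
```

```text
t 1.85 p [0.628  0.2471 0.1944] toolz [-0.5    0.038 -0.865] tooly [0.075 0.997 0.001] yawy 85.68 F [0.14 0.97 0.85] M [-0.01  -0.525  0.007] grip 0.0 gap 0.997 q [-0.47  0.81  0.29  0.95 -0.37  1.91  1.24]
```

Request:
drive_tool:
  plan: [-2.0, 0.15, -3.46, 0, 0, 0, 1, -2.0, 0.15, -3.46, 0, 0, 0, 1, -2.0, 0.15, -3.46, 0, 0, 0, 1, -1.0, 0.07, -1.73, 0, 0, 0, 1, -0.5, 0.04, -0.87, 0, 0, 0, 1, -0.5, 0.04, -0.86, 0, 0, 0, 1, 0, 0, 0, 0, 0, 0, 1]

```text
time: 2.72
position: [0.5478, 0.2534, 0.0572]
eef_rot: [-0.097, -2.616, -0.028]
contact_force: [-0.0, 0.5, 0.7]
finger_gap: 1.002
grasp_force: 0.0
```

```bash
python3 -c "
from h import *
st()"
```

```text
t 2.73 p [0.5478 0.2534 0.0572] toolz [-0.499  0.038 -0.866] tooly [0.074 0.997 0.001] yawy 85.74 F [-0.03  0.49  0.68] M [-0.025 -0.508 -0.049] grip 0.0 gap 1.002 q [-0.54  0.75  0.26  1.34 -0.36  1.58  1.29]
```

Request:
drive_tool:
  plan: [0, 0, 0, 0, 0, 0, 0.3, 0, 0, 0, 0, 0, 0, 0.3, 0, 0, 0, 0, 0, 0, 0.3, 0, 0, 0, 0, 0, 0, 0.3, 0, 0, 0, 0, 0, 0, 0.3, 0, 0, 0, 0, 0, 0, 0.3]
  force: 50

```text
time: 3.48
position: [0.549, 0.2531, 0.0575]
eef_rot: [-0.098, -2.618, -0.028]
contact_force: [4.4, 0.8, 4.9]
finger_gap: 0.644
grasp_force: 55.6
```

```bash
python3 -c "
from h import *
st()"
```

```text
t 3.48 p [0.549  0.2531 0.0575] toolz [-0.497  0.039 -0.867] tooly [0.075 0.997 0.001] yawy 85.68 F [4.38 0.78 4.86] M [ 0.078 -0.659 -0.225] grip 55.6 gap 0.644 q [-0.54  0.75  0.26  1.34 -0.36  1.58  1.29]
```

Request:
drive_tool:
  plan: [0.25, -0.02, 0.43, 0, 0, 0, 0.3, 0.25, -0.02, 0.43, 0, 0, 0, 0.3, 0.25, -0.02, 0.43, 0, 0, 0, 0.3, 0, 0, 0, 0, 0, 0, 0.3, 0, 0, 0, 0, 0, 0, 0.3, 0, 0, 0, 0, 0, 0, 0.3]

```text
time: 4.22
position: [0.5554, 0.2524, 0.0696]
eef_rot: [-0.098, -2.616, -0.027]
contact_force: [-0.9, -0.0, -5.3]
finger_gap: 0.646
grasp_force: 54.4
```

```bash
python3 -c "
from h import *
st()"
```

```text
t 4.22 p [0.5554 0.2524 0.0696] toolz [-0.499  0.038 -0.866] tooly [0.075 0.997 0.001] yawy 85.7 F [-0.93 -0.04 -5.31] M [-0.072 -1.071 -0.004] grip 54.4 gap 0.646 q [-0.54  0.75  0.26  1.31 -0.36  1.61  1.28]
```

The case weighs about 6 N, so case A looks loaded. I'll lift it higher, level it and weigh it again.

Request:
drive_tool:
  plan: [0.5, -0.04, 0.9, 0, 0, 0, 0.3, 0.5, 0, 2.0, 0, 0, 0, 0.3, 0, 0, 2.5, -0.0065, -0.087, 0, 0.3, 0, 0, 2.5, -0.0065, -0.087, 0, 0.3, 0, 0, 2.5, -0.0065, -0.087, 0, 0.3, 0, 0, 2.0, -0.0065, -0.087, 0, 0.3, 0, 0, 1.0, -0.0065, -0.087, 0, 0.3, 0, 0, 0, -0.0065, -0.087, 0, 0.3]

```text
time: 5.22
position: [0.5663, 0.252, 0.207]
eef_rot: [0.118, 3.135, 0.005]
contact_force: [0.1, -0.0, -5.6]
finger_gap: 0.647
grasp_force: 56.0
```

Request:
drive_tool:
  plan: [0, 0, 0, 0, 0, 0, 0.3, 0, 0, 0, 0, 0, 0, 0.3]

```text
time: 5.48
position: [0.5656, 0.2518, 0.2045]
eef_rot: [-0.118, -3.138, -0.002]
contact_force: [-0.3, -0.6, -4.8]
finger_gap: 0.642
grasp_force: 56.1
```

```bash
python3 -c "
from h import *
st()"
```

```text
t 5.47 p [0.5656 0.2518 0.2045] toolz [-0.002  0.001 -1.   ] tooly [0.075 0.997 0.001] yawy 85.7 F [-0.32 -0.64 -4.78] M [ 0.04  -0.02  -0.061] grip 56.1 gap 0.642 q [-0.76  0.29  0.33  1.59 -0.1   1.27  1.09]
```

Request:
drive_tool:
  plan: [-0.3, -2.4, 0, 0, 0, -0.0247, 0.3, -0.5, -4.7, 0, 0, 0, -0.0247, 0.3, -0.5, -5.0, 0, 0, 0, -0.0247, 0.3, -0.5, -5.0, 0, 0, 0, -0.0247, 0.3, -0.5, -5.0, 0, 0, 0, -0.0247, 0.3, -0.5, -5.0, 0, 0, 0, -0.0247, 0.3, -0.5, -5.0, 0, 0, 0, -0.0247, 0.3, -0.5, -5.0, 0, 0, 0, -0.0247, 0.3]

```text
time: 6.48
position: [0.5267, -0.1222, 0.204]
eef_rot: [-0.432, -3.11, -0.001]
contact_force: [1.6, -0.7, -5.0]
finger_gap: 0.645
grasp_force: 56.0
```

Request:
drive_tool:
  plan: [-0.5, -5.0, 0, 0, 0, -0.0247, 0.3, -0.5, -5.0, 0, 0, 0, -0.0247, 0.3, -0.5, -4.2, -2.0, 0, 0, -0.0247, 0.3, -0.2, -2.5, -2.0, 0, 0, -0.0253, 0.3, 0, 0, -2.0, 0, 0, 0, 0.3, 0, 0, -2.0, 0, 0, 0, 0.3, 0, 0, 0, 0, 0, 0, 0.3, 0, 0, 0, 0, 0, 0, 0.3]

```text
time: 7.48
position: [0.5109, -0.2861, 0.1244]
eef_rot: [0.58, 3.087, 0.001]
contact_force: [0.3, 0.1, -5.1]
finger_gap: 0.646
grasp_force: 55.9
```

```bash
python3 - <<'E'
from h import *
st()
a=viewer.snapshot("side")[...,::-1]; b=viewer.snapshot("top")[...,::-1]
cv2.imwrite("pics/s1.png",a);cv2.imwrite("pics/t1.png",b)
f=lambda i:cv2.resize(i,None,fx=3,fy=3,interpolation=cv2.INTER_CUBIC)
cv2.imwrite("pics/d1.png",np.hstack([f(a[240:440,270:400]),f(b[200:400,380:510])]))
E
```

```text
t 7.47 p [ 0.5109 -0.2861  0.1244] toolz [ 0.     0.001 -1.   ] tooly [0.363 0.932 0.001] yawy 68.72 F [ 0.31  0.12 -5.13] M [-0.036 -0.007 -0.015] grip 55.9 gap 0.646 q [-0.13  0.33  0.69  1.78 -0.23  1.11  1.83]
```

View pics/d1.png

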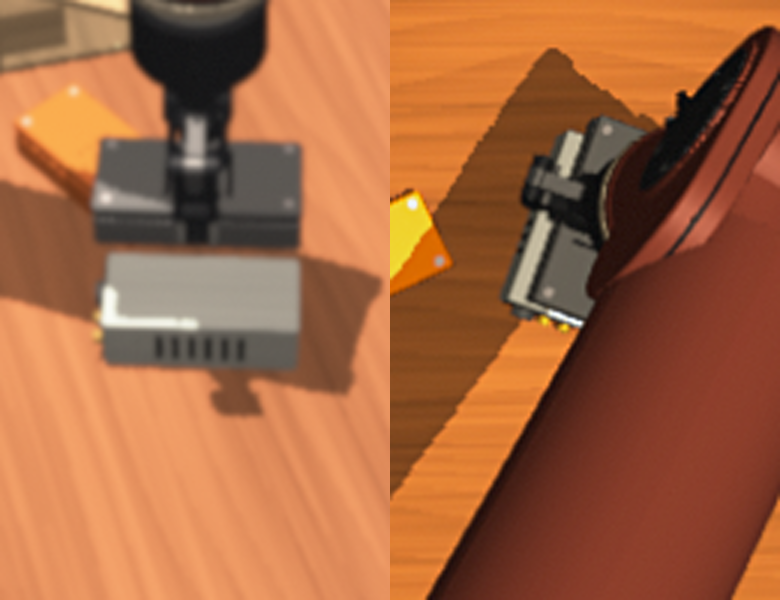

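The case hangs straight above the unit. In the left crop its underside edge runs from about (96,240) to (301,243), and the unit's top-front edge from (104,333) to (300,330). I'll compare the two in metric coordinates.

```bash
python3 - <<'E'
from h import *
c=lambda p:(np.array(p,float)+.5)/3-.5+np.array([270,240])
ax=np.array([np.cos(np.radians(-21.3)),np.sin(np.radians(-21.3))]); la=np.array([-ax[1],ax[0]])
def show(n,p,z):
    P=onz("side",c(p),z)[:,:2]; m=P.mean(0); e=P[1]-P[0]
    print(n,m.round(4),"len",np.linalg.norm(e).round(4),"dir",np.degrees(np.arctan2(e[1],e[0])).round(1),"rel unit est along/across mm",((m-[.511,-.2865])@ax*1000).round(1),((m-[.511,-.2865])@la*1000).round(1))
show("case top front",[(93,214),(301,217)],.151); show("case top back",[(105,140),(301,143)],.151); show("case bottom front",[(96,240),(301,243)],.117)
show("unit top front",[(104,333),(299,330)],.046); show("unit top back",[(107,255),(299,258)],.046)
# unit top from initial sharp side picture
s=cv2.imread("pics/side0.png");h=cv2.cvtColor(s,cv2.COLOR_BGR2HSV);u=np.zeros(h.shape[:2],bool);u[315:370,290:380]=1
for v in (150,190,205):
  for b in blobs((h[...,1]<60)&(h[...,2]>v)&u,300): print(v,rect(onz("side",b,.046)))
E
```

```text
case top front [ 0.4991 -0.316 ] len 0.1174 dir -20.1 rel unit est along/across mm -0.4 -31.8
case top back [ 0.5208 -0.2635] len 0.1152 dir -20.3 rel unit est along/across mm 0.8 25.0
case bottom front [ 0.5028 -0.3073] len 0.1191 dir -20.1 rel unit est along/across mm -0.1 -22.4
unit top front [ 0.5007 -0.318 ] len 0.1175 dir -17.8 rel unit est along/across mm 1.8 -33.1
unit top back [ 0.5203 -0.2637] len 0.1202 dir -20.1 rel unit est along/across mm 0.4 24.6
150 (array([ 508.9, -288.9]), array([ 57., 122.]), 68.5)
190 (array([ 510.4, -288.7]), array([ 55.9, 119.2]), 68.8)
205 (array([ 510.9, -288.5]), array([ 54.9, 118.4]), 68.5)
```

Request:
drive_tool:
  plan: [0, -0.1, -1.5, 0, 0, 0, 0.3, 0, 0, -1.5, 0, 0, 0, 0.3, 0, 0, -1.5, 0, 0, 0, 0.3, 0, 0, -1.2, 0, 0, 0, 0.3, 0, 0, -0.5, 0, 0, 0, 0.3, 0, 0, -0.2, 0, 0, 0, 0.3, 0, 0, -0.2, 0, 0, 0, 0.3, 0, 0, 0, 0, 0, 0, 0.3]

```text
time: 8.57
position: [0.5107, -0.2871, 0.058]
eef_rot: [0.58, 3.087, 0.001]
contact_force: [-0.0, -0.6, -5.3]
finger_gap: 0.643
grasp_force: 56.0
```

Request:
drive_tool:
  plan: [0, 0, -0.1, 0, 0, 0, 0.3, 0, 0, -0.1, 0, 0, 0, 0.3, 0, 0, -0.1, 0, 0, 0, 0.3, 0, 0, 0, 0, 0, 0, 0.3]

```text
time: 9.07
position: [0.5105, -0.287, 0.0547]
eef_rot: [-0.58, -3.087, -0.002]
contact_force: [-0.9, 0.0, -5.1]
finger_gap: 0.646
grasp_force: 56.0
```

Request:
drive_tool:
  plan: [0, 0, -0.1, 0, 0, 0, 0.3, 0, 0, -0.1, 0, 0, 0, 0.3, 0, 0, 0, 0, 0, 0, 0.3]

```text
time: 9.45
position: [0.5105, -0.287, 0.0528]
eef_rot: [-0.58, -3.087, -0.002]
contact_force: [0.2, 0.3, -5.2]
finger_gap: 0.643
grasp_force: 56.0
```

Request:
drive_tool:
  plan: [0, 0, -0.1, 0, 0, 0, 0.3, 0, 0, -0.1, 0, 0, 0, 0.3, 0, 0, 0, 0, 0, 0, 0.3]

```text
time: 9.82
position: [0.5106, -0.2871, 0.0526]
eef_rot: [0.581, 3.087, 0.003]
contact_force: [-8.4, 5.9, 17.6]
finger_gap: 0.643
grasp_force: 58.7
```

Request:
drive_tool:
  plan: [0, 0, 0.1, 0, 0, 0, 0.3, 0, 0, 0.05, 0, 0, 0, 0.3, 0, 0, 0, 0, 0, 0, 0.3]

```text
time: 10.2
position: [0.5106, -0.2871, 0.0527]
eef_rot: [-0.58, -3.087, -0.002]
contact_force: [-4.2, 2.5, 5.5]
finger_gap: 0.643
grasp_force: 57.3
```

```bash
python3 - <<'E'
from h import *
st()
a=viewer.snapshot("side")[...,::-1]
cv2.imwrite("pics/s2.png",cv2.resize(a[260:380,260:400],None,fx=5,fy=5,interpolation=cv2.INTER_CUBIC))
E
```

```text
t 10.2 p [ 0.5106 -0.2871  0.0527] toolz [ 0.     0.001 -1.   ] tooly [0.363 0.932 0.001] yawy 68.71 F [-4.15  2.48  5.54] M [ 0.286  0.824 -0.041] grip 57.3 gap 0.643 q [-0.09  0.42  0.65  1.84 -0.3   0.98  1.89]
```

View pics/s2.png

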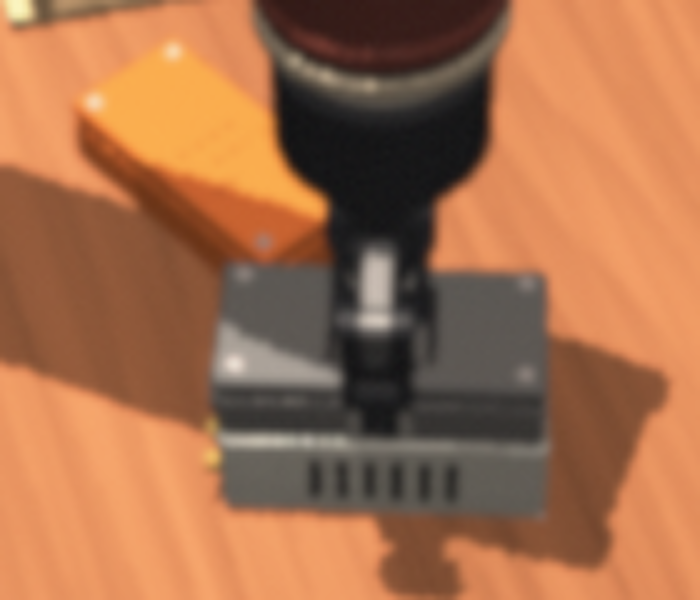

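The case sits on the unit with its edges in line. I'll ease the load off, open and withdraw straight up.

Request:
drive_tool:
  plan: [0, 0, 0.03, 0, 0, 0, 0.66, 0, 0, 0, 0, 0, 0, 0.7, 0, 0, 0, 0, 0, 0, 0.75, 0, 0, 0, 0, 0, 0, 0.8, 0, 0, 0, 0, 0, 0, 0.85, 0, 0, 0, 0, 0, 0, 0.85]

```text
time: 11.0
position: [0.5106, -0.2871, 0.0526]
eef_rot: [-0.58, -3.087, -0.001]
contact_force: [-0.4, 0.3, -0.1]
finger_gap: 0.847
grasp_force: 0.0
```

Request:
drive_tool:
  plan: [0, 0, 1, 0, 0, 0, 0.85, 0, 0, 2, 0, 0, 0, 0.85, 0, 0, 4, 0, 0, 0, 0.85, -1, 2, 6, 0, 0, 0, 0.85, -1, 5, 3, 0, 0, 0, 0.85, -1, 6, 0, 0, 0, 0, 0.85, -1, 6, 0, 0, 0, 0, 0.85, -1, 6, 0, 0, 0, 0, 0.85]

```text
time: 12.0
position: [0.4606, -0.0361, 0.213]
eef_rot: [0.581, 3.085, 0.004]
contact_force: [1.3, 0.6, -0.5]
finger_gap: 0.85
grasp_force: 0.0
```

Request:
drive_tool:
  plan: [-1, 6, 0, 0, 0, 0, 0.85, 0, 6, 0, 0, 0, 0, 0.85, 0, 6, 0, 0, 0, 0, 0.85, 0, 6, 0, 0, 0, 0, 0.85, 0, 6, 0, 0, 0, 0, 0.85, 0, 6, 0, 0, 0, 0, 0.85, 0, 0, 0, 0, 0, 0, 0.85, 0, 0, 0, 0, 0, 0, 0.85]

```text
time: 13.0
position: [0.4512, 0.322, 0.2122]
eef_rot: [0.581, 3.087, 0.002]
contact_force: [-0.2, 0.8, -0.1]
finger_gap: 0.854
grasp_force: 0.0
```

```bash
python3 - <<'E'
from h import *
st()
a=viewer.snapshot("side")[...,::-1]; b=viewer.snapshot("top")[...,::-1]
cv2.imwrite("pics/s3.png",a);cv2.imwrite("pics/t3.png",b)
f=lambda i:cv2.resize(i,None,fx=3,fy=3,interpolation=cv2.INTER_CUBIC)
cv2.imwrite("pics/d3.png",np.hstack([f(a[240:400,270:400]),f(b[200:360,380:510])]))
hsv=cv2.cvtColor(b,cv2.COLOR_BGR2HSV)
u=np.zeros(hsv.shape[:2],bool);u[225:330,400:490]=1
for v in (100,130):
  for q in blobs((hsv[...,1]<75)&(hsv[...,2]<v+60)&(hsv[...,2]>90)&u,300): print(v,rect(onz("top",q,.080)))
E
```

```text
t 13.0 p [0.4512 0.322  0.2122] toolz [ 0.001  0.001 -1.   ] tooly [0.363 0.932 0.001] yawy 68.69 F [-0.17  0.79 -0.1 ] M [-0.059 -0.046  0.001] grip 0.0 gap 0.854 q [-0.86  0.15  0.18  1.74 -0.03  1.26  0.52]
130 (array([ 506.3, -283.4]), array([ 54.7, 126.8]), 68.4)
```

View pics/d3.png

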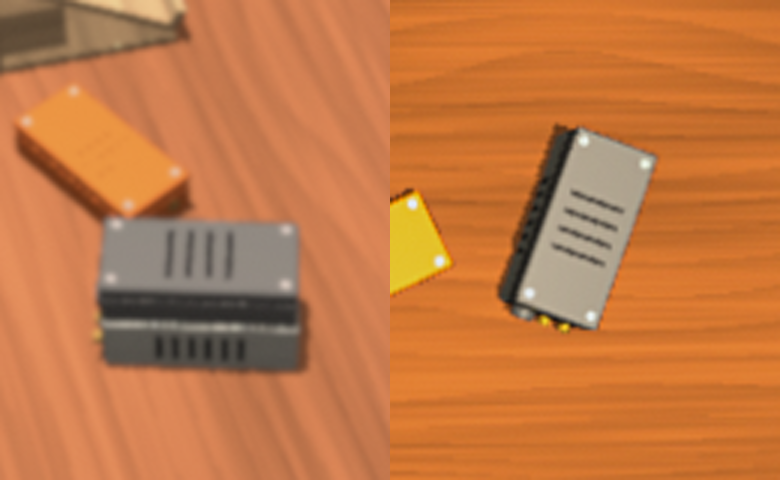

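View pics/t3.png

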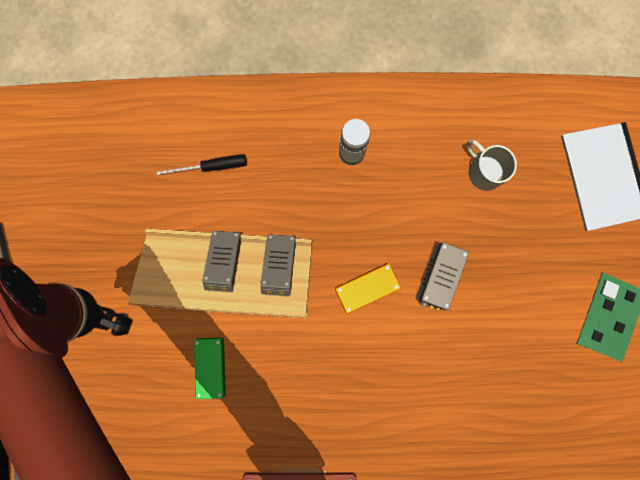

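The case lies on the unit, and everything else stands where it was. The blob above also took in the unit's connectors, so I'll check the case by its top corners: in the right crop (578,127), (656,156), (598,328) and (519,301).

```bash
python3 - <<'E'
from h import *
c=lambda p,o:(np.array(p,float)+.5)/3-.5+np.array(o)
P=onz("top",c([(188,127),(266,156),(208,328),(129,301)],[380,200]),.08);print("top",P.mean(0).round(4),rect(P))
P=onz("side",c([(105,217),(299,221),(299,293),(99,292)],[270,240]),.08);print("side",P.mean(0).round(4),rect(P))
P=onz("side",c([(101,329),(299,324)],[270,240]),.046);Q=onz("side",c([(99,292),(299,293)],[270,240]),.08);print("front edge unit/case",P.mean(0),Q.mean(0))
E
```

```text
top [ 0.5103 -0.2863  0.08  ] (array([ 510.3, -286.4]), array([ 53.7, 117.8]), 69.6)
side [ 0.5103 -0.2885  0.08  ] (array([ 510.2, -289.2]), array([ 57.9, 119.2]), 69.4)
front edge unit/case [ 0.50105364 -0.31419853  0.046     ] [ 0.50025389 -0.31497986  0.08      ]
```

Case and unit centres agree to about 1 mm in both views, so I'm handing in.

```bash
python3 -c "
from cell import env
print(env.sign_off())"
```

```text
the job is handed in; nothing more can be done
None
```

The loaded case, the left-hand one in the top view, now lies flat on the instrument unit, with the two centres about 1 mm apart in both camera views. The two empty cases, spray can, mug and screwdriver look unmoved in the last top view; the job is handed in, and no verdict came back.

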